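Bring the bead dish round to the open pot

ROBOT

A 7-joint arm with a two-finger parallel gripper is mounted at the origin on the work surface. World frame = base frame: x ahead of the robot, y to its left, z up, the work surface at z = 0. Lengths are in mm, angles in rad, forces in N, time in s.
With the tool pointing down it reaches from about 400 to 900 mm from the base axis. Payload 5.5 kg.
Tool frame: the origin (TCP) lies where the fingers leave the gripper's body, on its centre line; the fingertips stand 73 mm ahead of it and the grasp point (between the pads) lies 54 mm ahead of it; y points along the fingers, z is the direction in which the jaws open and shut, and the axes are right-handed (so a half turn about y gives the same grasp; the last joint's range is limited). The gripper opens to 85 mm and grips with 20 to 120 N. Pads are 22 mm wide; open, the fingers measure 114 mm over their backs; the gripper's body (76 mm by 85 mm) begins 54 mm behind the grasp point. The pads swing forward as they close: fully open they stand 13 mm farther back than shut.
Start: joints at [-1.057, 0.501, -0.427, 1.55, 0.221, 1.138, -0.21], TCP at [161.28, 629.672, 303.91] pointing down, gripper open.
Joint ranges: [-2.88, 2.88], [-0.31, 2.03], [-1.54, 1.56], [0.2, 2.42], [-1.41, 4.55], [0.19, 2.02], [-2.57, 2.57]. Speed limits (rad/s): [2.57, 2.57, 3.14, 3.14, 3.14, 3.14, 3.14].

INTERFACE

Orientations are given as a 3x3 rotation matrix whose columns are the frame's x, y, z axes.
In Python, from bench import * gives the robot as it stands.
- The arm moves only by the tool servo_tool, never from a script. Its argument "targets" is a list of rows, each an object of numbers: "dx", "dy", "dz": the shift along the tool's x, y, z in mm; "rx", "ry", "rz": the turn, a rotation vector about the tool's x, y, z in rad; "hand": the opening, from 0 (shut) to 1 (fully open). A call has 1 to 10 rows; each row shifts and turns the commanded pose from where the row before left it, along the tool's axes as they then stand; what a row does not reach is not made up. A row lasts 1/12 s, in which the tool goes at most 41.7 mm and 7.16 degrees, less where a joint would pass 70% of its speed; a pose out of reach is approached as far as the arm can. A call with a gripper value outside its range is refused whole. The fingers move at their own pace and stop on an object; the grip force is fixed at half the most. Time passes only in rows, so rows that do not move let the fingers close. It gives the time, the measured TCP pose, the force and the opening at its end, in the units of the state.
- observe(): the state, without advancing time (a new reading comes with each control period).
- capture(name): name is "side" or "top" or "wrist"; returns a dict with "img" (420x560x3 uint8, red, green, blue), "z_map" (420x560 float32, mm along the optical axis (not along the pixel's ray), 0 where there is no reading), "fx", "fy", "cx", "cy" (pixels), "extrinsics" (4x4, takes a point from world to camera coordinates). Camera axes: x right, y down, z forward; pixel columns grow to the right and rows downward; lengths in mm; the calibration is good to about 2 mm. A picture is of the moment at which its call begins.
- job_done(): hands the job in, once; it reports no verdict.
The state is a dict: "time_s": time; "joints": joint angles; "dq": joint speeds; "joint_efforts": joint torques, N m; "tool_pos": TCP position; "tool_rot": TCP orientation; "contact_force": force on the tool from outside, world axes, zero at the start; "torque": the same for the moment, N m; "finger_gap": finger opening in mm.
Only numpy, scipy, OpenCV 4.12 (cv2) and the standard library are available. Lean on these libraries where they do the work, as an engineer would, in place of code of your own. Each camera call takes 0.05 s, during which the arm holds its last target.

TASK

Lift the white bead dish straight up off its cork coaster by the wooden bar of its arched handle, and only once it is well clear (about 10 cm up) turn it a quarter turn in the air, left or right as needed, so that its copper spout points straight at the open pot and not at the corked one. Keep the dish level all the while and the blue marble resting on the dark spot in the middle: do not pour it. Finish while still holding the dish up, still and level above its coaster, and leave everything else on the desk where it is.

Things in the scene. Friction and masses are not known exactly. Their poses are not given: they have to be found in the camera images.
- dish: white twelve-sided shallow dish, 157 mm across, rim 30 mm high, 0.25 kg, loose on the coaster; origin at the centre of its underside, z up, own +x towards its copper spout, which at the start points roughly away from the robot. Its floor falls 5 degrees to the middle, marked by a black spot of 22 mm radius. A copper arch spans it from rim to rim along its own y, carrying the wooden bar
- dish_grip (a point): middle of the dark wooden bar at the crown of the dish's arched handle, 115 mm straight above the dish's origin; axes as the dish's. The bar is 70 mm long along the dish's y, 12 mm thick along its x, 16 mm high; gripped across its thickness at the middle, the dish balances and turns about its centre. 73 mm free between bar and marble
- dish_mid (a point): where the marble's centre is when it rests in the middle of the dish, 20 mm above the dish's origin
- dish_spout (a point): tip of the copper spout (40 mm wide, open at its end), on the dish's own +x side, 112 mm from its centre and 15 mm above its underside
- marble_center (a point): centre of the blue ball, 24 mm in diameter, 18 g, lying loose in the middle of the dish; it rolls off the middle if the dish is tilted more than 5 degrees or jerked sideways harder than about 0.8 m/s2
- coaster: round cork coaster under the dish, 124 mm across, 8 mm thick, fixed to the desk, origin at the centre of its underside
- pot_open: terracotta pot with an open mouth, 84 mm across, 90 mm high, 0.4 kg, loose; stands about 0.3 m to the left or to the right of the dish (it changes places with the corked pot), origin at the centre of its underside
- pot_corked: the same terracotta pot but closed by a cork that stands up 11 mm above its rim, on the other side of the dish, loose, origin at the centre of its underside
- notes: yellow block of notes, 76 x 76 x 20 mm, loose, beyond the dish to the right; bystander
- tape: roll of clear tape lying flat, 60 mm across, 18 mm high, loose, between the robot and the dish, to the left; bystander
- mug: blue mug, 80 mm across, 92 mm high, loose, beyond the dish to the left; bystander
- stapler: black stapler, 130 mm long, 48 mm high, loose, between the robot and the dish, to the right; bystander

How it is judged (in metres and radians):
On the way, in this order (a step that is already met when the one before it is completed fails the run):
1. the dish is lifted at least 40 mm clear of the coaster, level, marble in the middle, not yet turned towards either pot (height (world z) of dish above 0.048 m and angle between dish's own z axis and vertical below 0.12 rad and x of pot_open in the frame of dish between -0.14 and 0.14 m and distance between marble_center and dish_mid below 0.022 m), for 0.1 s.
2. in the air, the dish is turned so that its spout points at the open pot (height (world z) of dish above 0.048 m and x of pot_open in the frame of dish above 0.16 m and y of pot_open in the frame of dish between -0.04 and 0.04 m), for 0.2 s.
At the end, for the whole second after the job is handed in: Held still by the fingers, underside 48 to 220 mm above the desk, within 50 mm of straight above the coaster, level to 5 degrees; the spout's line passes within 40 mm of the open pot's axis, the marble is within 22 mm of the middle, the pot upright (all of step 2 and height (world z) of dish below 0.22 m and horizontal distance between dish and coaster below 0.05 m and angle between dish's own z axis and vertical below 0.09 rad and distance between marble_center and dish_mid below 0.022 m and contact force between the fingers and dish above 2 N and linear speed of dish below 0.02 m/s and angular speed of dish below 0.15 rad/s and angle between pot_open's own z axis and vertical below 0.1 rad); the arm keeps its last pose, push and grip.
It fails at once if the marble rolls more than 30 mm from the middle of the dish (distance between marble_center and dish_mid above 0.03 m).
It fails at once if the dish is tipped by more than 10 degrees (angle between dish's own z axis and vertical above 0.175 rad).
It fails at once if a pot is pushed more than 20 mm (distance of any of pot_open, pot_corked from where it was at the start of the episode above 0.02 m).
It fails at once if notes, tape, mug or stapler are pushed more than 20 mm (distance of any of notes, tape, mug, stapler from where it was at the start of the episode above 0.02 m).
It also fails if it takes over 38 s, if anything falls off the work surface, if the arm or the gripper's body presses on something with over 40 N, if the wrist force passes 120 N, or if a joint passes its speed limit or range.

## Working session

There is one attempt and no reset: what is moved stays moved. The work goes in short steps, Python scripts to look and compute and a tool call to move; the robot and the scene stay as the last step left them, time stands still between calls to the robot, and variables do not carry over. Pictures are saved under pics/ and viewed, and the job is handed in when it is done.

Besides the shell and the picture viewer there is one more tool, called after "Emit:" by a JSON object that holds its "fn" and its "kwargs". servo_tool: Moves the arm, as the interface text tells. Its arguments: {"type":"object","properties":{"targets":{"type":"array","items":{"type":"object","properties":{"dx":{"type":"number"},"dy":{"type":"number"},"dz":{"type":"number"},"rx":{"type":"number"},"ry":{"type":"number"},"rz":{"type":"number"},"hand":{"type":"number"}}}}},"required":["targets"]}

```bash
mkdir -p pics; python3 - <<'E'
from bench import *
import cv2,numpy as np
s=observe()
print(s['time_s'],s['tool_pos'],np.round(s['tool_rot'],3),s['finger_gap'])
for n in("top","side"):
    c=capture(n); cv2.imwrite(f"pics/{n}0.png",c['img'][:,:,::-1]); np.savez(f"{n}0.npz",**c)
    print(n,c['fx'],c['cx'],c['cy'],np.round(c['extrinsics'],3))
E
```

```text
0.0 [161.20063632 629.12745034 302.84776253] [[ 0.969 -0.001  0.248]
 [-0.248 -0.002  0.969]
 [-0.    -1.    -0.002]] 85.52098158921862
top 486.2824069904692 284.99195155993505 205.41641886853043 [[-3.000000e-02 -9.990000e-01  1.600000e-02  1.980700e+01]
 [-9.970000e-01  2.800000e-02 -6.500000e-02  5.432530e+02]
 [ 6.500000e-02 -1.800000e-02 -9.980000e-01  1.201647e+03]
 [ 0.000000e+00  0.000000e+00  0.000000e+00  1.000000e+00]]
side 383.17759771838365 287.33912349992784 208.453549356096 [[-9.43000e-01 -3.33000e-01 -1.00000e-02  5.21516e+02]
 [-2.22000e-01  6.49000e-01 -7.28000e-01  1.83257e+02]
 [ 2.49000e-01 -6.84000e-01 -6.86000e-01  7.48604e+02]
 [ 0.00000e+00  0.00000e+00  0.00000e+00  1.00000e+00]]
```

View pics/top0.png

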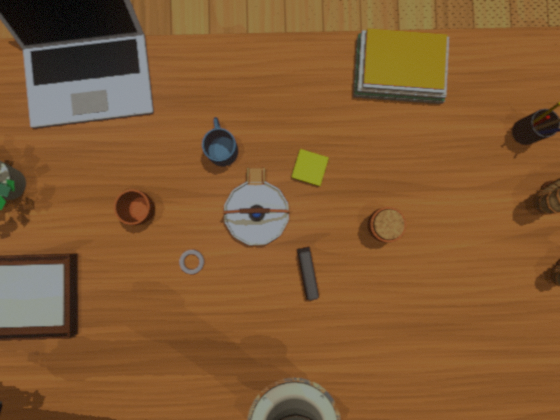

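View pics/side0.png

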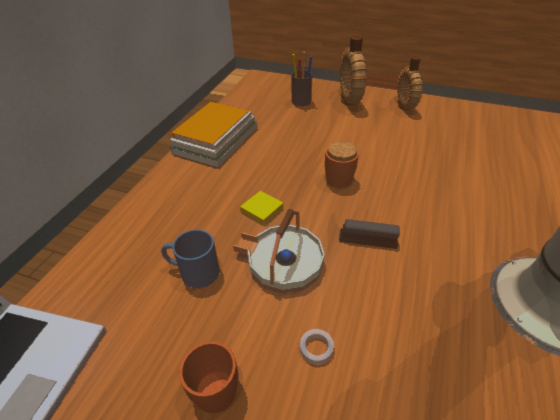

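The open pot is on the left in the top view, at pixel (135,208), and the corked one is on the right at (387,225). The spout points up (away) at (257,172), with the bar along row 211. The bar and the pots come next.

```bash
cat > h.py <<'E'
import numpy as np,cv2
def pts(c):
    z=c['z_map'].astype(float);v,u=np.mgrid[:z.shape[0],:z.shape[1]]
    P=np.stack([(u-c['cx'])/c['fx']*z,(v-c['cy'])/c['fy']*z,z],-1)
    E=c['extrinsics'];W=(P-E[:3,3])@E[:3,:3]
    W[z<=0]=np.nan
    return W
def ray(c,u,v,h):
    E=c['extrinsics'];R=E[:3,:3];o=-R.T@E[:3,3]
    d=R.T@np.array([(u-c['cx'])/c['fx'],(v-c['cy'])/c['fy'],1.]);return o+d*(h-o[2])/d[2]
E
python3 - <<'E'
from h import *
for n in("top","side"):
    c=dict(np.load(n+"0.npz"));W=pts(c)
    X,Y,Z=W[...,0],W[...,1],W[...,2]
    img=c['img']; hsv=cv2.cvtColor(img,cv2.COLOR_RGB2HSV)
    np.set_printoptions(precision=1,suppress=True)
    dz=np.abs(X)<2000
    m=(Z>110)&(Z<150)&(np.hypot(X-510,Y)<130)&dz
    P=W[m];print(n,'bar n',m.sum(),P.mean(0) if len(P) else 0,P.min(0),P.max(0))
    v,u=np.where(m); print('px',u.min(),u.max(),v.min(),v.max())
    if len(P):
        m2=P[:,:2]-P[:,:2].mean(0);w,V=np.linalg.eigh(m2.T@m2);print('axis',V[:,1],np.degrees(np.arctan2(V[1,1],V[0,1])))
    # dish white
    wm=((hsv[...,1]<60)&(hsv[...,2]>110)&(np.hypot(X-510,Y-20)<130)).astype(np.uint8)
    cn=max(cv2.findContours(wm,0,2)[0],key=cv2.contourArea);(a,b),r=cv2.minEnclosingCircle(cn)
    print('dish circ px',a,b,r,ray(c,a,b,38))
    for nm,cc in(('open',(.5,.3)),('cork',(.5,-.3))):
        m=(Z>80)&(Z<105)&(np.hypot(X-500,Y-cc[1]*1000)<120)
        P=W[m]
        if len(P): (a,b),r=cv2.minEnclosingCircle(P[:,:2].astype(np.float32)); print(nm,a,b,r,len(P),P[:,2].max(), P.mean(0))
c=dict(np.load("top0.npz"))
i=cv2.resize(c['img'][150:265,190:325,::-1],None,fx=5,fy=5,interpolation=2);cv2.imwrite('pics/z1.png',i)
E
```

```text
top bar n 215 [527.   77.1 126.7] [521.1  24.5 110.3] [533.3 128.3 136.4]
px 232 277 208 213
axis [0. 1.] 89.46189907259908
dish circ px 257.41802978515625 220.5 30.911373138427734 [507.1  73.3  38. ]
open 546.1929931640625 367.742431640625 42.544986724853516 264 96.02408689507676 [545.2 365.6  87.8]
cork 488.1780700683594 -235.5272216796875 42.37717819213867 970 104.97834884648083 [ 487.6 -232.7   97.1]
side bar n 263 [527.1  88.5 126.3] [522.3  32.  110.4] [534.9 128.5 132.9]
px 275 295 209 245
axis [0. 1.] 88.53786676201493
dish circ px 294.0558776855469 256.2975769042969 29.796403884887695 [507.7  86.   38. ]
open 548.06591796875 369.4471435546875 42.24703598022461 708 92.30595046403442 [543.8 366.9  87.5]
cork 488.76348876953125 -231.93572998046875 42.829498291015625 632 103.24432402507979 [ 487.  -221.5   95.5]
```

View pics/z1.png

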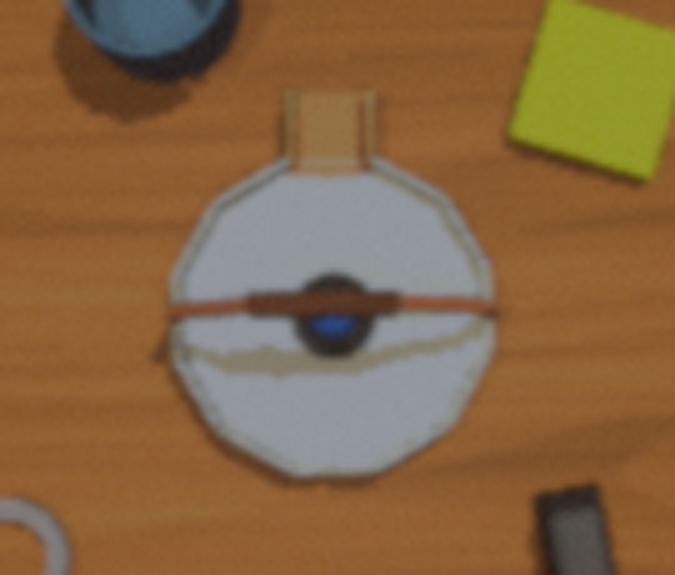

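The zoom shows the bar spanning crop x 248–398 at y 303, so its middle is near full-image pixel (254.6,210.6). The spout tip is at crop (332,92), and the marble sits on its spot at (334,322).

```bash
python3 - <<'E'
from h import *
np.set_printoptions(precision=1,suppress=True)
c=dict(np.load("top0.npz"))
# crop->full: (x+.5)/5-.5+190
f=lambda x,y,h:ray(c,(x+.5)/5-.5+190,(y+.5)/5-.5+150,h)
print('bar mid',f(323,303,128),'ends',f(248,304,128),f(398,302,128))
print('spout tip L,R',f(285,92,30),f(376,92,30),'base',f(287,158,36),f(372,160,36))
print('dish sides',f(170,300,38),f(495,300,38),'near',f(340,478,38))
print('marble',f(334,322,30))
# dark wood in both views
for n in("top","side"):
    c=dict(np.load(n+"0.npz"));W=pts(c);Z=W[...,2]
    hsv=cv2.cvtColor(c['img'],cv2.COLOR_RGB2HSV)
    m=(Z>108)&(Z<140)&(np.hypot(W[...,0]-525,W[...,1]-80)<60)
    v,u=np.where(m)
    for a in range(u.min(),u.max()+1,3) if n=='top' else []:
        k=m[:,a]; print(a,v[u==a],c['img'][int(v[u==a].mean()),a], Z[k,a].round(0))
    if n=='side':
        cv2.imwrite('pics/z2.png',cv2.resize(c['img'][195:300,225:335,::-1],None,fx=5,fy=5,interpolation=2))
E
```

```text
bar mid [527.5  76.4 128. ] ends [528.  110.5 128. ] [527.   42.3 128. ]
spout tip L,R [638.9  97.1  30. ] [637.7  51.8  30. ] base [605.1  96.6  36. ] [602.9  54.6  36. ]
dish sides [536.3 155.6  38. ] [531.7  -4.2  38. ] near [446.5  74.4  38. ]
marble [523.5  75.7  30. ]
231 [212] [121  82  66] [109.]
234 [210 211 212] [126  77  53] [115. 117. 114.]
237 [210 211 212] [124  76  52] [125. 124. 120.]
240 [208 209 210 211 212 213] [90 53 37] [131. 128. 131. 130. 132. 132.]
243 [208 209 210 211 212 213] [89 53 34] [127. 129. 127. 129. 128. 126.]
246 [208 209 210 211 212 213] [91 54 36] [129. 129. 129. 129. 128. 128.]
249 [208 209 210 211 212 213] [90 54 35] [127. 132. 127. 131. 129. 125.]
252 [208 209 210 211 213] [92 56 37] [132. 129. 132. 133. 127.]
255 [208 209 210 211 212 213] [91 56 36] [130. 134. 128. 132. 133. 128.]
258 [208 209 210 211 212 213] [88 55 36] [128. 130. 131. 127. 132. 123.]
261 [208 209 210 211 212 213] [86 54 34] [129. 131. 133. 130. 131. 117.]
264 [208 209 210 211 212] [87 55 38] [129. 136. 129. 128. 125.]
267 [208 209 210 211 212] [85 53 35] [129. 129. 131. 128. 132.]
270 [209 210 211] [121  75  49] [126. 122. 126.]
273 [209 210 211 212] [137  81  51] [117. 119. 119. 112.]
276 [209 210 211] [138  86  58] [111. 115. 109.]
```

View pics/z2.png

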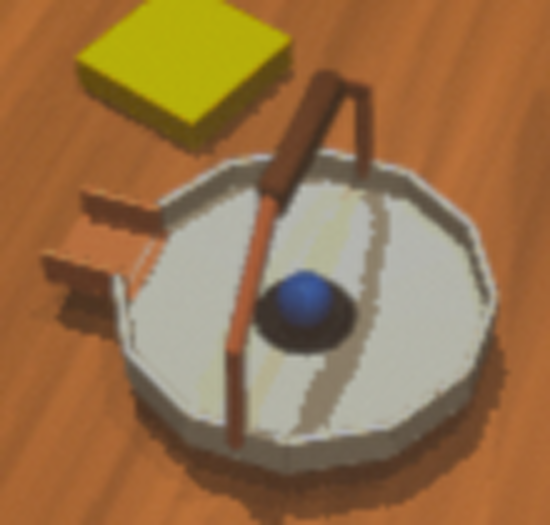

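Bar middle is at about (527,76.5), z 123, and the dish yaw is about -0.8°. The open pot is at (546,368), so the turn will be about +87° to the left. First I move over the dish at the current height.

Emit:
{"fn": "servo_tool", "kwargs": {"targets": [{"dx":8,"dz":-7,"hand":1},{"dx":16.5,"dz":-15,"hand":1},{"dx":16.5,"dz":-15,"hand":1},{"dx":16.5,"dz":-15,"hand":1},{"dx":16.5,"dz":-15,"hand":1},{"dx":16.5,"dz":-15,"hand":1},{"dx":16.5,"dz":-15,"hand":1},{"dx":16.5,"dz":-15,"hand":1},{"dx":16.5,"dz":-15,"hand":1},{"dx":16.5,"dz":-15,"hand":1}]}}

```text
$.targets[0]: bad value
```

Emit:
{"fn": "servo_tool", "kwargs": {"targets": [{"dx":16.5,"dz":-15,"hand":1},{"dx":16.5,"dz":-15,"hand":1},{"dx":16.5,"dz":-15,"hand":1},{"dx":16.5,"dz":-15,"hand":1},{"dx":16.5,"dz":-15,"hand":1},{"dx":16.5,"dz":-15,"hand":1},{"dx":16.5,"dz":-15,"hand":1},{"dx":16.5,"dz":-15,"hand":1},{"dx":16.5,"dz":-15,"hand":1},{"dx":16.5,"dz":-15,"hand":1}]}}

```text
$.targets[0]: bad value
```

Emit:
{"fn": "servo_tool", "kwargs": {"targets": [{"dx":16.5,"dz":-15,"hand":1},{"dx":16.5,"dz":-15,"hand":1},{"dx":16.5,"dz":-15,"hand":1},{"dx":16.5,"dz":-15,"hand":1},{"dx":16.5,"dz":-15,"hand":1},{"dx":16.5,"dz":-15,"hand":1},{"dx":16.5,"dz":-15,"hand":1},{"dx":16.5,"dz":-15,"hand":1},{"dx":16.5,"dz":-15,"hand":1},{"dx":4,"dz":-3,"hand":1}]}}

```text
$.targets[0]: bad value
```

Emit:
{"fn": "servo_tool", "kwargs": {"targets": [{"ry":0.05},{"ry":0.1},{"ry":0.1},{"ry":0.1},{"ry":0.1},{"ry":0.1},{"ry":0.1},{"ry":0.1},{"ry":0.1},{"ry":0.1}]}}

```text
$.targets[0]: bad value
```

Emit:
{"fn": "servo_tool", "kwargs": {"targets": [{"ry":0.1},{"ry":0.1},{"ry":0.1},{"ry":0.08},{"ry":0},{"ry":0}]}}

```text
$.targets[0]: bad value
```

```bash
python3 - <<'E'
from bench import *
import cv2,numpy as np
np.set_printoptions(precision=3,suppress=True)
s=observe()
print(s['time_s'],s['tool_pos'],s['tool_rot'],s['finger_gap'],s['joints'],s['contact_force'])
c=capture("wrist"); cv2.imwrite("pics/w1.png",c['img'][:,:,::-1]); np.savez("w1.npz",**c)
print(c['extrinsics'],c['fx'])
E
```

```text
0.1 [161.239 629.174 302.963] [[ 0.969 -0.     0.248]
 [-0.248 -0.002  0.969]
 [-0.    -1.    -0.002]] 85.38038659556204 [-1.057  0.502 -0.427  1.551  0.221  1.138 -0.21 ] [0.181 1.073 0.37 ]
[[   0.248    0.969   -0.002 -648.445]
 [   0.935   -0.238    0.264  -34.038]
 [   0.255   -0.067   -0.965  378.043]
 [   0.       0.       0.       1.   ]] 305.00430508918623
```

Every call was refused, probably because each row needs all seven fields. I'll retry one call.

Emit:
{"fn": "servo_tool", "kwargs": {"targets": [{"dx":8,"dy":0,"dz":-7,"rx":0,"ry":0,"rz":0,"hand":1},{"dx":16.5,"dy":0,"dz":-15,"rx":0,"ry":0,"rz":0,"hand":1},{"dx":16.5,"dy":0,"dz":-15,"rx":0,"ry":0,"rz":0,"hand":1},{"dx":16.5,"dy":0,"dz":-15,"rx":0,"ry":0,"rz":0,"hand":1},{"dx":16.5,"dy":0,"dz":-15,"rx":0,"ry":0,"rz":0,"hand":1},{"dx":16.5,"dy":0,"dz":-15,"rx":0,"ry":0,"rz":0,"hand":1},{"dx":16.5,"dy":0,"dz":-15,"rx":0,"ry":0,"rz":0,"hand":1},{"dx":16.5,"dy":0,"dz":-15,"rx":0,"ry":0,"rz":0,"hand":1},{"dx":16.5,"dy":0,"dz":-15,"rx":0,"ry":0,"rz":0,"hand":1},{"dx":16.5,"dy":0,"dz":-15,"rx":0,"ry":0,"rz":0,"hand":1}]}}

```text
time_s: 0.98
tool_pos: [278.5, 451.3, 303.8]
tool_rot: [[0.969, 0.0, 0.249], [-0.249, -0.001, 0.969], [0.0, -1.0, -0.0]]
contact_force: [-0.2, -0.1, 0.5]
finger_gap: 85.1
```

Emit:
{"fn": "servo_tool", "kwargs": {"targets": [{"dx":16.5,"dy":0,"dz":-15,"rx":0,"ry":0,"rz":0,"hand":1},{"dx":16.5,"dy":0,"dz":-15,"rx":0,"ry":0,"rz":0,"hand":1},{"dx":16.5,"dy":0,"dz":-15,"rx":0,"ry":0,"rz":0,"hand":1},{"dx":16.5,"dy":0,"dz":-15,"rx":0,"ry":0,"rz":0,"hand":1},{"dx":16.5,"dy":0,"dz":-15,"rx":0,"ry":0,"rz":0,"hand":1},{"dx":16.5,"dy":0,"dz":-15,"rx":0,"ry":0,"rz":0,"hand":1},{"dx":16.5,"dy":0,"dz":-15,"rx":0,"ry":0,"rz":0,"hand":1},{"dx":16.5,"dy":0,"dz":-15,"rx":0,"ry":0,"rz":0,"hand":1},{"dx":16.5,"dy":0,"dz":-15,"rx":0,"ry":0,"rz":0,"hand":1},{"dx":16.5,"dy":0,"dz":-15,"rx":0,"ry":0,"rz":0,"hand":1}]}}

```text
time_s: 1.82
tool_pos: [400.6, 265.1, 303.9]
tool_rot: [[0.969, -0.0, 0.249], [-0.249, -0.0, 0.969], [0.0, -1.0, -0.0]]
contact_force: [-0.5, -0.4, -0.3]
finger_gap: 85.2
```

Emit:
{"fn": "servo_tool", "kwargs": {"targets": [{"dx":16.5,"dy":0,"dz":-15,"rx":0,"ry":0,"rz":0,"hand":1},{"dx":16.5,"dy":0,"dz":-15,"rx":0,"ry":0,"rz":0,"hand":1},{"dx":16.5,"dy":0,"dz":-15,"rx":0,"ry":0,"rz":0,"hand":1},{"dx":16.5,"dy":0,"dz":-15,"rx":0,"ry":0,"rz":0,"hand":1},{"dx":16.5,"dy":0,"dz":-15,"rx":0,"ry":0,"rz":0,"hand":1},{"dx":16.5,"dy":0,"dz":-15,"rx":0,"ry":0,"rz":0,"hand":1},{"dx":16.5,"dy":0,"dz":-15,"rx":0,"ry":0,"rz":0,"hand":1},{"dx":16.5,"dy":0,"dz":-15,"rx":0,"ry":0,"rz":0,"hand":1},{"dx":16.5,"dy":0,"dz":-15,"rx":0,"ry":0,"rz":0,"hand":1},{"dx":16.5,"dy":0,"dz":-15,"rx":0,"ry":0,"rz":0,"hand":1}]}}

```text
time_s: 2.65
tool_pos: [522.8, 79.0, 303.8]
tool_rot: [[0.969, -0.0, 0.249], [-0.249, -0.0, 0.969], [-0.0, -1.0, -0.0]]
contact_force: [0.3, -0.1, 0.5]
finger_gap: 85.5
```

Emit:
{"fn": "servo_tool", "kwargs": {"targets": [{"dx":3,"dy":0,"dz":-1,"rx":0,"ry":0.05,"rz":0,"hand":1},{"dx":0,"dy":0,"dz":0,"rx":0,"ry":0.1,"rz":0,"hand":1},{"dx":0,"dy":0,"dz":0,"rx":0,"ry":0.1,"rz":0,"hand":1},{"dx":0,"dy":0,"dz":0,"rx":0,"ry":0.1,"rz":0,"hand":1},{"dx":0,"dy":0,"dz":0,"rx":0,"ry":0.1,"rz":0,"hand":1},{"dx":0,"dy":0,"dz":0,"rx":0,"ry":0.1,"rz":0,"hand":1},{"dx":0,"dy":0,"dz":0,"rx":0,"ry":0.1,"rz":0,"hand":1},{"dx":0,"dy":0,"dz":0,"rx":0,"ry":0.1,"rz":0,"hand":1},{"dx":0,"dy":0,"dz":0,"rx":0,"ry":0.1,"rz":0,"hand":1},{"dx":0,"dy":0,"dz":0,"rx":0,"ry":0.1,"rz":0,"hand":1}]}}

```text
time_s: 3.48
tool_pos: [525.0, 78.3, 303.8]
tool_rot: [[0.356, -0.0, 0.934], [-0.934, -0.0, 0.356], [-0.0, -1.0, -0.0]]
contact_force: [0.6, 0.0, -0.1]
finger_gap: 85.4
```

Emit:
{"fn": "servo_tool", "kwargs": {"targets": [{"dx":0,"dy":0,"dz":0,"rx":0,"ry":0.1,"rz":0,"hand":1},{"dx":0,"dy":0,"dz":0,"rx":0,"ry":0.1,"rz":0,"hand":1},{"dx":0,"dy":0,"dz":0,"rx":0,"ry":0.1,"rz":0,"hand":1},{"dx":0,"dy":0,"dz":0,"rx":0,"ry":0.08,"rz":0,"hand":1},{"dx":0,"dy":0,"dz":0,"rx":0,"ry":0,"rz":0,"hand":1},{"dx":0,"dy":0,"dz":0,"rx":0,"ry":0,"rz":0,"hand":1}]}}

```text
time_s: 3.98
tool_pos: [525.2, 78.6, 303.8]
tool_rot: [[-0.008, -0.0, 1.0], [-1.0, -0.0, -0.008], [0.0, -1.0, -0.0]]
contact_force: [0.0, 0.9, -0.4]
finger_gap: 85.4
```

```bash
python3 - <<'E'
from bench import *
import cv2,numpy as np
np.set_printoptions(precision=3,suppress=True)
s=observe()
print(s['time_s'],s['tool_pos'],s['tool_rot'],s['finger_gap'],s['joints'],s['contact_force'])
c=capture("wrist"); cv2.imwrite("pics/w1.png",c['img'][:,:,::-1]); np.savez("w1.npz",**c)
print(c['extrinsics'],c['fx'])
E
```

```text
3.9833 [525.161  78.593 303.827] [[-0.008 -0.     1.   ]
 [-1.    -0.    -0.008]
 [ 0.    -1.    -0.   ]] 85.44623760339076 [-0.27   0.257  0.084  1.864 -0.025  1.022 -0.184] [ 0.041  0.888 -0.382]
[[   1.      -0.008   -0.001 -523.9  ]
 [  -0.007   -0.964    0.264   45.009]
 [  -0.003   -0.264   -0.964  399.551]
 [   0.       0.       0.       1.   ]] 305.00430508918623
```

View pics/w1.png

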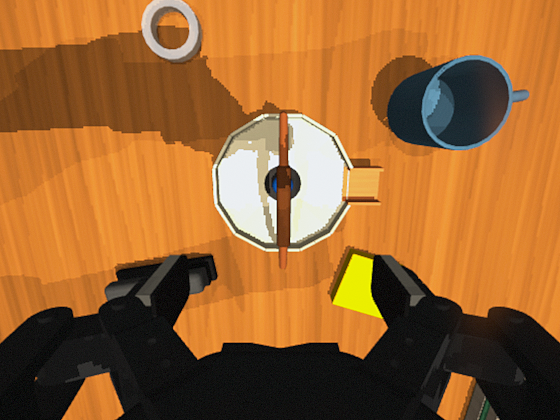

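The wrist view shows the bar as a vertical strip at column 284, with the dish centred near (282,182) and the spout right at (366,184). I'll measure the bar here as a cross-check.

```bash
python3 - <<'E'
from h import *
np.set_printoptions(precision=1,suppress=True)
c=dict(np.load("w1.npz"));W=pts(c);Z=W[...,2];img=c['img'].astype(int)
print(c['cx'],c['cy'])
m=(Z>105)&(Z<140)&(np.hypot(W[...,0]-525,W[...,1]-80)<60)
v,u=np.where(m)
for a in range(v.min(),v.max()+1,6):
    k=u[v==a]
    if len(k): print(a,k.min(),k.max(),img[a,int(k.mean())],Z[a][m[a]].mean(),ray(c,k.mean(),a,128))
cv2.imwrite('pics/w1z.png',cv2.resize(c['img'][100:280,200:390,::-1],None,fx=3.3,fy=3.3,interpolation=2))
E
```

```text
279.92317442338936 207.9472559397791
136 282 282 [200 100  43] 105.0099541556076 [526.7 136.2 128. ]
142 279 287 [216 111  49] 108.25568812382588 [527.4 131.6 128. ]
148 279 287 [145  74  36] 113.06064089211486 [527.4 127.  128. ]
154 279 287 [148  75  33] 117.24331410031644 [527.4 122.3 128. ]
160 279 287 [147  73  33] 122.11431076101427 [527.4 117.6 128. ]
166 277 289 [81 43 19] 127.37800454384744 [527.4 112.8 128. ]
172 276 290 [73 37 14] 129.51574243551627 [527.3 107.9 128. ]
178 276 290 [76 41 20] 129.3244246878658 [527.3 103.1 128. ]
184 276 290 [75 38 21] 130.0252613481324 [527.3  98.1 128. ]
190 276 290 [132  70  29] 129.64796462340982 [527.2  93.1 128. ]
196 276 290 [143  77  34] 129.85364629563236 [527.2  88.1 128. ]
202 276 289 [142  75  27] 129.96096370167655 [526.8  83.  128. ]
208 276 289 [145  77  34] 129.94948235877126 [526.7  77.8 128. ]
214 276 289 [122  67  29] 129.91239455814946 [526.7  72.6 128. ]
220 276 289 [114  60  26] 129.56828792003827 [526.7  67.3 128. ]
226 276 289 [110  57  26] 129.9339352631752 [526.7  62.  128. ]
232 276 289 [109  58  22] 129.809886699875 [526.6  56.6 128. ]
238 276 289 [108  57  25] 129.65429671442382 [526.6  51.2 128. ]
244 277 289 [112  60  26] 130.03516728638505 [527.   45.7 128. ]
250 279 286 [207 104  45] 118.71798881921494 [526.5  40.1 128. ]
256 279 285 [205 103  46] 108.18876535707696 [526.1  34.5 128. ]
```

View pics/w1z.png

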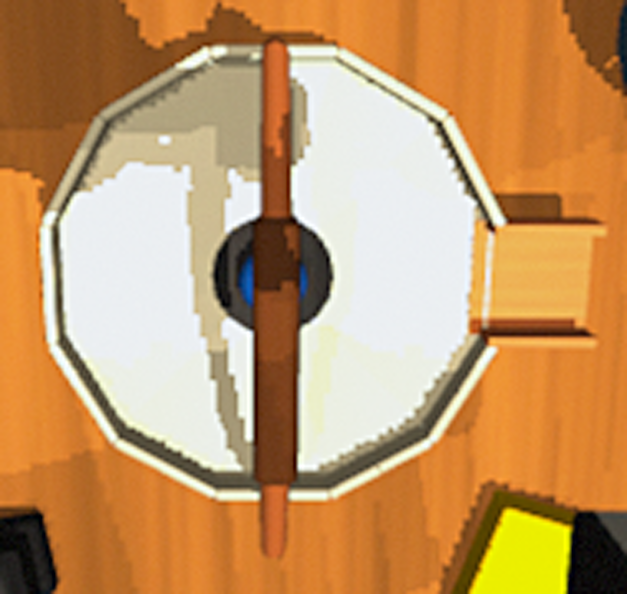

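The wrist view puts the bar centre at about (527,78–79) with its top at z 130, which agrees with the top view to 2–3 mm. I need +2 mm in x and 127 mm down.

Emit:
{"fn": "servo_tool", "kwargs": {"targets": [{"dx":0,"dy":7,"dz":1.8,"rx":0,"ry":0,"rz":0,"hand":1},{"dx":1,"dy":15,"dz":0,"rx":0,"ry":0.003,"rz":0,"hand":1},{"dx":0,"dy":15,"dz":0,"rx":0,"ry":0,"rz":0,"hand":1},{"dx":0,"dy":15,"dz":0,"rx":0,"ry":0,"rz":0,"hand":1},{"dx":0,"dy":15,"dz":0,"rx":0,"ry":0,"rz":0,"hand":1},{"dx":0,"dy":15,"dz":0,"rx":0,"ry":0,"rz":0,"hand":1},{"dx":0,"dy":15,"dz":0,"rx":0,"ry":0,"rz":0,"hand":1},{"dx":0,"dy":15,"dz":0,"rx":0,"ry":0,"rz":0,"hand":1},{"dx":0,"dy":10,"dz":0,"rx":0,"ry":0,"rz":0,"hand":1},{"dx":0,"dy":5,"dz":0,"rx":0,"ry":0,"rz":0,"hand":1}]}}

```text
time_s: 4.87
tool_pos: [526.4, 77.8, 175.0]
tool_rot: [[-0.012, -0.003, 1.0], [-1.0, -0.0, -0.012], [0.0, -1.0, -0.003]]
contact_force: [-0.4, -0.4, -0.2]
finger_gap: 85.4
```

Emit:
{"fn": "servo_tool", "kwargs": {"targets": [{"dx":0,"dy":0,"dz":0,"rx":0,"ry":0,"rz":0,"hand":1},{"dx":0,"dy":0,"dz":0,"rx":0,"ry":0,"rz":0,"hand":1}]}}

```text
time_s: 5.03
tool_pos: [527.5, 78.0, 176.9]
tool_rot: [[-0.013, -0.0, 1.0], [-1.0, 0.0, -0.013], [-0.0, -1.0, -0.0]]
contact_force: [1.4, -0.5, 0.1]
finger_gap: 85.7
```

```bash
python3 - <<'E'
from bench import *
from h import *
np.set_printoptions(precision=2,suppress=True)
s=observe();print(s['time_s'],s['tool_pos'],s['contact_force'])
a=capture("side");b=capture("wrist")
cv2.imwrite('pics/g1.png',np.hstack([cv2.resize(a['img'][140:320,190:370,::-1],(400,400)),cv2.resize(b['img'][60:420,100:460,::-1],(400,400))]))
E
```

```text
5.0333 [527.49  78.01 176.95] [ 1.41 -0.46  0.05]
```

View pics/g1.png

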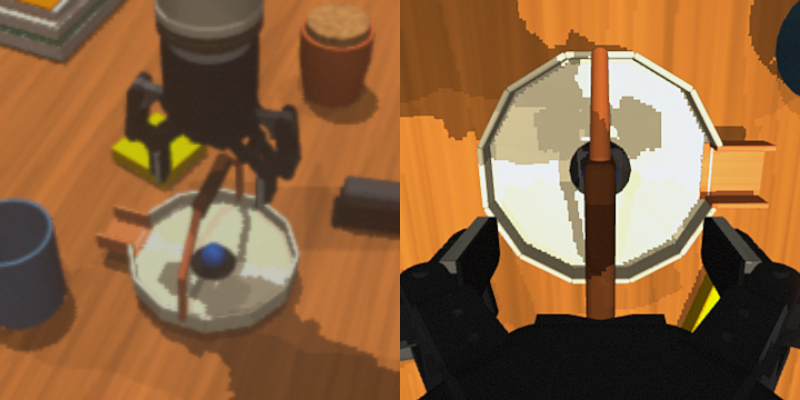

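The bar sits centred between the fingers (right panel, bar at column 600, fingers at 470 and 730), and the marble is in place. I'll close in stages, slowly near contact.

Emit:
{"fn": "servo_tool", "kwargs": {"targets": [{"dx":0,"dy":0,"dz":0,"rx":0,"ry":0,"rz":0,"hand":0.6},{"dx":0,"dy":0,"dz":0,"rx":0,"ry":0,"rz":0,"hand":0.4},{"dx":0,"dy":0,"dz":0,"rx":0,"ry":0,"rz":0,"hand":0.3},{"dx":0,"dy":0,"dz":0,"rx":0,"ry":0,"rz":0,"hand":0.25},{"dx":0,"dy":0,"dz":0,"rx":0,"ry":0,"rz":0,"hand":0.22},{"dx":0,"dy":0,"dz":0,"rx":0,"ry":0,"rz":0,"hand":0.2},{"dx":0,"dy":0,"dz":0,"rx":0,"ry":0,"rz":0,"hand":0.18},{"dx":0,"dy":0,"dz":0,"rx":0,"ry":0,"rz":0,"hand":0.17},{"dx":0,"dy":0,"dz":0,"rx":0,"ry":0,"rz":0,"hand":0.16},{"dx":0,"dy":0,"dz":0,"rx":0,"ry":0,"rz":0,"hand":0.15}]}}

```text
time_s: 5.97
tool_pos: [527.5, 78.0, 176.9]
tool_rot: [[-0.013, 0.0, 1.0], [-1.0, 0.0, -0.013], [-0.0, -1.0, 0.0]]
contact_force: [-0.1, 0.1, -0.0]
finger_gap: 13.0
```

Emit:
{"fn": "servo_tool", "kwargs": {"targets": [{"dx":0,"dy":0,"dz":0,"rx":0,"ry":0,"rz":0,"hand":0.14},{"dx":0,"dy":0,"dz":0,"rx":0,"ry":0,"rz":0,"hand":0.12},{"dx":0,"dy":0,"dz":0,"rx":0,"ry":0,"rz":0,"hand":0.1},{"dx":0,"dy":0,"dz":0,"rx":0,"ry":0,"rz":0,"hand":0.05},{"dx":0,"dy":0,"dz":0,"rx":0,"ry":0,"rz":0,"hand":0},{"dx":0,"dy":0,"dz":0,"rx":0,"ry":0,"rz":0,"hand":0},{"dx":0,"dy":0,"dz":0,"rx":0,"ry":0,"rz":0,"hand":0}]}}

```text
time_s: 6.55
tool_pos: [527.6, 78.0, 177.1]
tool_rot: [[-0.013, 0.001, 1.0], [-1.0, 0.0, -0.013], [-0.0, -1.0, 0.001]]
contact_force: [1.3, -0.9, 2.0]
finger_gap: 10.9
```

```bash
python3 - <<'E'
from bench import *
from h import *
np.set_printoptions(precision=2,suppress=True)
s=observe();print(s['time_s'],s['tool_pos'],s['contact_force'],s['finger_gap'])
a=capture("side");b=capture("wrist")
cv2.imwrite('pics/g2.png',np.hstack([cv2.resize(a['img'][140:320,190:370,::-1],(400,400)),cv2.resize(b['img'][60:420,100:460,::-1],(400,400))]))
E
```

```text
6.55 [527.63  78.02 177.08] [ 1.32 -0.88  1.97] 10.940231560855539
```

View pics/g2.png

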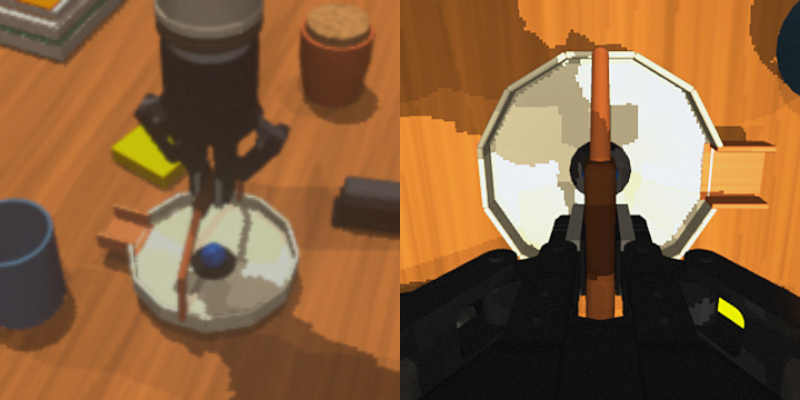

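It is gripped, with the gap at 10.9 mm on the bar and the marble still on its spot. I'll lift gently.

Emit:
{"fn": "servo_tool", "kwargs": {"targets": [{"dx":0,"dy":-0.5,"dz":0,"rx":0,"ry":0,"rz":0,"hand":0},{"dx":0,"dy":-1,"dz":0,"rx":0,"ry":0,"rz":0,"hand":0},{"dx":0,"dy":-1.5,"dz":0,"rx":0,"ry":0,"rz":0,"hand":0},{"dx":0,"dy":-2,"dz":0,"rx":0,"ry":0,"rz":0,"hand":0},{"dx":0,"dy":-3,"dz":0,"rx":0,"ry":0,"rz":0,"hand":0},{"dx":0,"dy":-4,"dz":0,"rx":0,"ry":0,"rz":0,"hand":0},{"dx":0,"dy":-4,"dz":0,"rx":0,"ry":0,"rz":0,"hand":0},{"dx":0,"dy":-4,"dz":0,"rx":0,"ry":0,"rz":0,"hand":0},{"dx":0,"dy":-3,"dz":0,"rx":0,"ry":0,"rz":0,"hand":0},{"dx":0,"dy":-2,"dz":0,"rx":0,"ry":0,"rz":0,"hand":0}]}}

```text
time_s: 7.48
tool_pos: [527.6, 78.1, 202.6]
tool_rot: [[-0.013, 0.001, 1.0], [-1.0, 0.0, -0.013], [-0.0, -1.0, 0.001]]
contact_force: [-0.4, -0.7, -3.8]
finger_gap: 11.1
```

```bash
python3 - <<'E'
from bench import *
from h import *
np.set_printoptions(precision=2,suppress=True)
s=observe();print(s['time_s'],s['tool_pos'],s['contact_force'],s['torque'],s['finger_gap'])
a=capture("side");b=capture("wrist")
cv2.imwrite('pics/g3.png',np.hstack([cv2.resize(a['img'][140:320,190:370,::-1],(400,400)),cv2.resize(b['img'][60:420,100:460,::-1],(400,400))]))
E
```

```text
7.4833 [527.59  78.08 202.58] [-0.44 -0.74 -3.84] [ 0.01  0.02 -0.02] 11.064178229255257
```

View pics/g3.png

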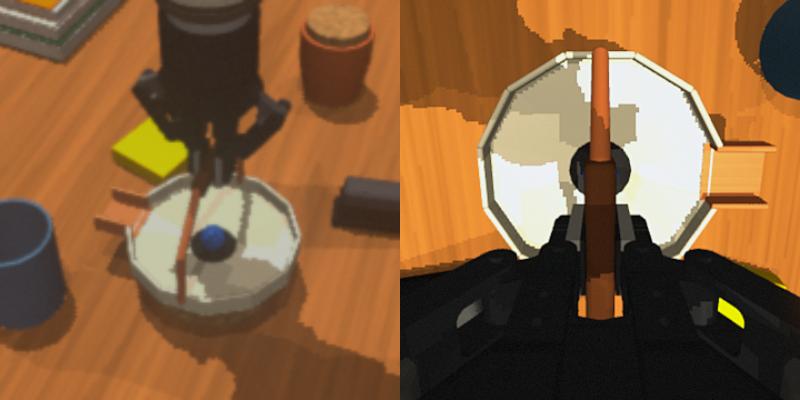

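The dish is off the coaster and level, moves rigidly with the fingers, and the marble is centred. I'll keep lifting to about 100 mm.

Emit:
{"fn": "servo_tool", "kwargs": {"targets": [{"dx":0,"dy":-3,"dz":0,"rx":0,"ry":0,"rz":0,"hand":0},{"dx":0,"dy":-4,"dz":0,"rx":0,"ry":0,"rz":0,"hand":0},{"dx":0,"dy":-5,"dz":0,"rx":0,"ry":0,"rz":0,"hand":0},{"dx":0,"dy":-6,"dz":0,"rx":0,"ry":0,"rz":0,"hand":0},{"dx":0,"dy":-6,"dz":0,"rx":0,"ry":0,"rz":0,"hand":0},{"dx":0,"dy":-6,"dz":0,"rx":0,"ry":0,"rz":0,"hand":0},{"dx":0,"dy":-6,"dz":0,"rx":0,"ry":0,"rz":0,"hand":0},{"dx":0,"dy":-6,"dz":0,"rx":0,"ry":0,"rz":0,"hand":0},{"dx":0,"dy":-6,"dz":0,"rx":0,"ry":0,"rz":0,"hand":0},{"dx":0,"dy":-6,"dz":0,"rx":0,"ry":0,"rz":0,"hand":0}]}}

```text
time_s: 8.42
tool_pos: [527.3, 78.0, 256.6]
tool_rot: [[-0.013, 0.0, 1.0], [-1.0, 0.0, -0.013], [-0.0, -1.0, 0.0]]
contact_force: [0.4, -0.4, -3.3]
finger_gap: 11.1
```

Emit:
{"fn": "servo_tool", "kwargs": {"targets": [{"dx":0,"dy":-6,"dz":0,"rx":0,"ry":0,"rz":0,"hand":0},{"dx":0,"dy":-6,"dz":0,"rx":0,"ry":0,"rz":0,"hand":0},{"dx":0,"dy":-5,"dz":0,"rx":0,"ry":0,"rz":0,"hand":0},{"dx":0,"dy":-3,"dz":0,"rx":0,"ry":0,"rz":0,"hand":0},{"dx":0,"dy":-1,"dz":0,"rx":0,"ry":0,"rz":0,"hand":0},{"dx":0,"dy":0,"dz":0,"rx":0,"ry":0,"rz":0,"hand":0},{"dx":0,"dy":0,"dz":0,"rx":0,"ry":0,"rz":0,"hand":0},{"dx":0,"dy":0,"dz":0,"rx":0,"ry":0,"rz":0,"hand":0}]}}

```text
time_s: 9.08
tool_pos: [527.1, 78.0, 276.5]
tool_rot: [[-0.013, -0.001, 1.0], [-1.0, -0.0, -0.013], [0.0, -1.0, -0.001]]
contact_force: [0.0, 0.3, -3.5]
finger_gap: 10.9
```

```bash
python3 - <<'E'
from bench import *
from h import *
np.set_printoptions(precision=2,suppress=True)
s=observe();print(s['time_s'],s['tool_pos'],s['contact_force'],s['torque'],s['finger_gap'],s['joints'])
a=capture("side");b=capture("wrist")
cv2.imwrite('pics/g4.png',np.hstack([cv2.resize(a['img'][100:320,170:390,::-1],(400,400)),cv2.resize(b['img'][60:420,100:460,::-1],(400,400))]))
E
```

```text
9.0833 [527.09  78.   276.51] [ 0.05  0.25 -3.5 ] [ 0.01  0.04 -0.01] 10.86970901749328 [-0.27  0.29  0.08  1.89 -0.03  0.97 -0.18]
```

View pics/g4.png

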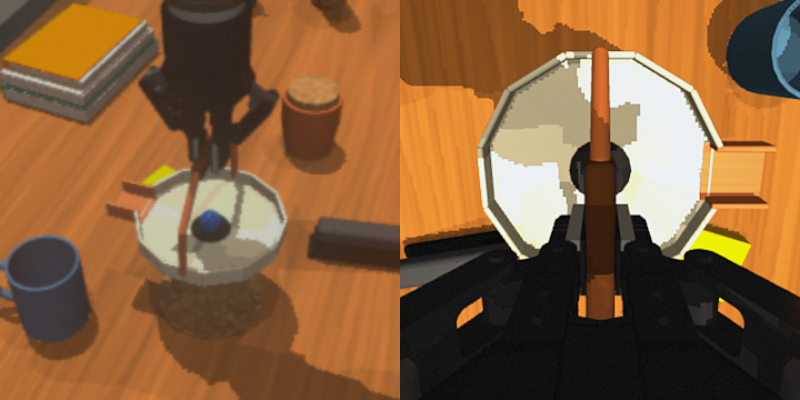

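The dish is level about 100 mm up, and the marble is centred. Next is the left turn of 1.52 rad (negative ry), ramped.

Emit:
{"fn": "servo_tool", "kwargs": {"targets": [{"dx":0,"dy":0,"dz":0,"rx":0,"ry":-0.01,"rz":0,"hand":0},{"dx":0,"dy":0,"dz":0,"rx":0,"ry":-0.02,"rz":0,"hand":0},{"dx":0,"dy":0,"dz":0,"rx":0,"ry":-0.03,"rz":0,"hand":0},{"dx":0,"dy":0,"dz":0,"rx":0,"ry":-0.04,"rz":0,"hand":0},{"dx":0,"dy":0,"dz":0,"rx":0,"ry":-0.04,"rz":0,"hand":0},{"dx":0,"dy":0,"dz":0,"rx":0,"ry":-0.04,"rz":0,"hand":0},{"dx":0,"dy":0,"dz":0,"rx":0,"ry":-0.04,"rz":0,"hand":0},{"dx":0,"dy":0,"dz":0,"rx":0,"ry":-0.04,"rz":0,"hand":0},{"dx":0,"dy":0,"dz":0,"rx":0,"ry":-0.04,"rz":0,"hand":0},{"dx":0,"dy":0,"dz":0,"rx":0,"ry":-0.04,"rz":0,"hand":0}]}}

```text
time_s: 10.02
tool_pos: [527.3, 78.0, 276.8]
tool_rot: [[0.324, -0.0, 0.946], [-0.946, -0.0, 0.324], [-0.0, -1.0, -0.0]]
contact_force: [-0.5, 0.2, -2.9]
finger_gap: 11.1
```

Emit:
{"fn": "servo_tool", "kwargs": {"targets": [{"dx":0,"dy":0,"dz":0,"rx":0,"ry":-0.04,"rz":0,"hand":0},{"dx":0,"dy":0,"dz":0,"rx":0,"ry":-0.04,"rz":0,"hand":0},{"dx":0,"dy":0,"dz":0,"rx":0,"ry":-0.04,"rz":0,"hand":0},{"dx":0,"dy":0,"dz":0,"rx":0,"ry":-0.04,"rz":0,"hand":0},{"dx":0,"dy":0,"dz":0,"rx":0,"ry":-0.04,"rz":0,"hand":0},{"dx":0,"dy":0,"dz":0,"rx":0,"ry":-0.04,"rz":0,"hand":0},{"dx":0,"dy":0,"dz":0,"rx":0,"ry":-0.04,"rz":0,"hand":0},{"dx":0,"dy":0,"dz":0,"rx":0,"ry":-0.04,"rz":0,"hand":0},{"dx":0,"dy":0,"dz":0,"rx":0,"ry":-0.04,"rz":0,"hand":0},{"dx":0,"dy":0,"dz":0,"rx":0,"ry":-0.04,"rz":0,"hand":0}]}}

```text
time_s: 10.85
tool_pos: [527.3, 78.0, 276.8]
tool_rot: [[0.667, -0.0, 0.745], [-0.745, 0.0, 0.667], [-0.0, -1.0, -0.0]]
contact_force: [1.2, 0.3, -3.7]
finger_gap: 10.9
```

Emit:
{"fn": "servo_tool", "kwargs": {"targets": [{"dx":0,"dy":0,"dz":0,"rx":0,"ry":-0.04,"rz":0,"hand":0},{"dx":0,"dy":0,"dz":0,"rx":0,"ry":-0.04,"rz":0,"hand":0},{"dx":0,"dy":0,"dz":0,"rx":0,"ry":-0.04,"rz":0,"hand":0},{"dx":0,"dy":0,"dz":0,"rx":0,"ry":-0.04,"rz":0,"hand":0},{"dx":0,"dy":0,"dz":0,"rx":0,"ry":-0.04,"rz":0,"hand":0},{"dx":0,"dy":0,"dz":0,"rx":0,"ry":-0.04,"rz":0,"hand":0},{"dx":0,"dy":0,"dz":0,"rx":0,"ry":-0.04,"rz":0,"hand":0},{"dx":0,"dy":0,"dz":0,"rx":0,"ry":-0.04,"rz":0,"hand":0},{"dx":0,"dy":0,"dz":0,"rx":0,"ry":-0.04,"rz":0,"hand":0},{"dx":0,"dy":0,"dz":0,"rx":0,"ry":-0.04,"rz":0,"hand":0}]}}

```text
time_s: 11.68
tool_pos: [527.3, 78.0, 276.8]
tool_rot: [[0.904, -0.0, 0.427], [-0.427, -0.0, 0.904], [-0.0, -1.0, -0.0]]
contact_force: [-0.3, -0.0, -3.5]
finger_gap: 11.0
```

Emit:
{"fn": "servo_tool", "kwargs": {"targets": [{"dx":0,"dy":0,"dz":0,"rx":0,"ry":-0.04,"rz":0,"hand":0},{"dx":0,"dy":0,"dz":0,"rx":0,"ry":-0.04,"rz":0,"hand":0},{"dx":0,"dy":0,"dz":0,"rx":0,"ry":-0.04,"rz":0,"hand":0},{"dx":0,"dy":0,"dz":0,"rx":0,"ry":-0.04,"rz":0,"hand":0},{"dx":0,"dy":0,"dz":0,"rx":0,"ry":-0.04,"rz":0,"hand":0},{"dx":0,"dy":0,"dz":0,"rx":0,"ry":-0.04,"rz":0,"hand":0},{"dx":0,"dy":0,"dz":0,"rx":0,"ry":-0.04,"rz":0,"hand":0},{"dx":0,"dy":0,"dz":0,"rx":0,"ry":-0.04,"rz":0,"hand":0},{"dx":0,"dy":0,"dz":0,"rx":0,"ry":-0.03,"rz":0,"hand":0},{"dx":0,"dy":0,"dz":0,"rx":0,"ry":-0.02,"rz":0,"hand":0}]}}

```text
time_s: 12.52
tool_pos: [527.3, 77.9, 276.8]
tool_rot: [[0.997, -0.0, 0.071], [-0.071, 0.0, 0.997], [-0.0, -1.0, 0.0]]
contact_force: [1.5, -0.9, -3.5]
finger_gap: 10.9
```

Emit:
{"fn": "servo_tool", "kwargs": {"targets": [{"dx":0,"dy":0,"dz":0,"rx":0,"ry":-0.01,"rz":0,"hand":0},{"dx":0,"dy":0,"dz":0,"rx":0,"ry":0,"rz":0,"hand":0},{"dx":0,"dy":0,"dz":0,"rx":0,"ry":0,"rz":0,"hand":0},{"dx":0,"dy":0,"dz":0,"rx":0,"ry":0,"rz":0,"hand":0},{"dx":0,"dy":0,"dz":0,"rx":0,"ry":0,"rz":0,"hand":0}]}}

```text
time_s: 12.93
tool_pos: [527.3, 78.1, 276.9]
tool_rot: [[0.998, -0.0, 0.064], [-0.064, -0.0, 0.998], [-0.0, -1.0, -0.0]]
contact_force: [0.5, 0.4, -3.0]
finger_gap: 11.0
```

```bash
python3 - <<'E'
from bench import *
from h import *
np.set_printoptions(precision=3,suppress=True)
s=observe();print(s['time_s'],s['tool_pos'],s['tool_rot'],s['contact_force'],s['torque'],s['finger_gap'],s['dq'])
a=capture("side");b=capture("wrist");t=capture("top")
np.savez('s5.npz',**a);np.savez('t5.npz',**t);np.savez('w5.npz',**b)
cv2.imwrite('pics/g5.png',np.hstack([cv2.resize(a['img'][:,:,::-1],(400,300)),cv2.resize(b['img'][:,:,::-1],(400,300))]))
cv2.imwrite('pics/t5.png',t['img'][:,:,::-1])
E
```

```text
12.9333 [527.327  78.064 276.885] [[ 0.998 -0.     0.064]
 [-0.064 -0.     0.998]
 [-0.    -1.    -0.   ]] [ 0.48   0.433 -2.99 ] [-0.011 -0.058 -0.018] 10.993791383773475 [-0.002  0.    -0.001  0.    -0.002  0.001  0.006]
```

View pics/g5.png

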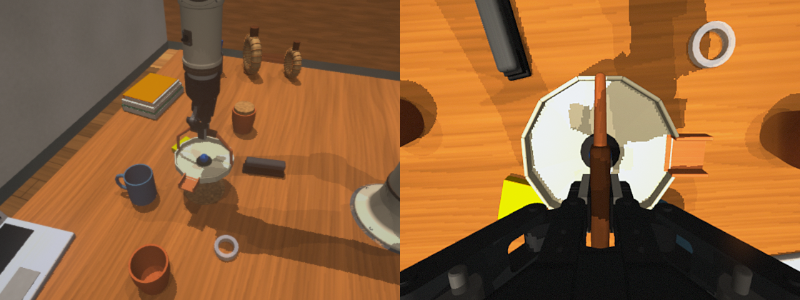

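View pics/t5.png

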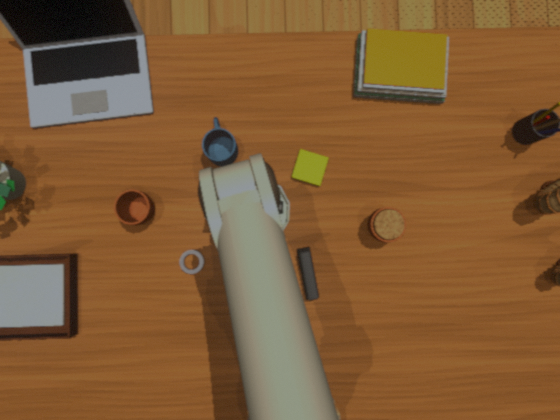

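The side view shows the spout (190,182 in the panel) pointing towards the open pot and the marble on its spot. The other objects look unmoved in the top view. One numeric check before handing in.

```bash
python3 - <<'E'
from h import *
np.set_printoptions(precision=1,suppress=True)
c=dict(np.load('s5.npz'));W=pts(c);X,Y,Z=np.moveaxis(W,-1,0);hsv=cv2.cvtColor(c['img'],cv2.COLOR_RGB2HSV)
near=(np.hypot(X-527,Y-78)<130)&(Z>90)&(Z<175)
b=near&(hsv[...,0]>100)&(hsv[...,0]<130)&(hsv[...,1]>120)&(hsv[...,2]>60)
v,u=np.where(b);print('marble',b.sum(),ray(c,u.mean(),v.mean(),128))
sp=near&(np.hypot(X-527,Y-78)>85)&(Z<140)
S=W[sp].mean(0);print('spout mean',S,sp.sum(),'dir',np.degrees(np.arctan2(S[1]-78,S[0]-527)),'pot dir',np.degrees(np.arctan2(368-78,546-527)))
w=near&(hsv[...,1]<70)&(hsv[...,2]>90)&(Z<150)
r=np.hypot(X-527,Y-78);k=w&(r>72)&(r<84)&(Z>125)
A=np.c_[X[k],Y[k],np.ones(k.sum())];q=np.linalg.lstsq(A,Z[k],rcond=None)[0];print('rim plane tilt deg',np.degrees(np.arctan(np.hypot(*q[:2]))),k.sum(),q[0]*527+q[1]*78+q[2])
m=(Z>80)&(Z<105)&(np.hypot(X-500,Y-370)<120);print('pot',cv2.minEnclosingCircle(W[m][:,:2].astype(np.float32)))
E
```

```text
marble 33 [531.8  73.8 128. ]
spout mean [534.9 177.8 125.9] 421 dir 85.45565466345988 pot dir 86.25149595364675
rim plane tilt deg 1.3444140670841345 613 132.88821287187645
pot ((547.8135986328125, 369.57073974609375), 42.47909164428711)
```

```bash
python3 -c "
from bench import *
print(observe()['time_s'],job_done())"
```

```text
the job is handed in; nothing more can be done
13.0833 None
```

I lifted the dish by its wooden bar about 100 mm straight up. I then turned it about 87° to the left in the air, so the spout points at the open pot, and handed the job in at 13.1 s with the dish still held.

My last checks from the side camera and robot state, before handing in:
- **Spout:** it points at 85.5°, against 86.3° to the open pot.
- **Level:** the rim plane fit gave a tilt of about 1.3°, inside the 5° limit.
- **Marble:** it measured about 6 mm from the middle. This is a coarse reading from the small visible part of the ball, but it is well inside 22 mm.
- **Grip and height:** the fingers held the bar at an 11 mm gap. By the arm's reading, the underside is about 108 mm above the desk, with the tool within 1 mm sideways of where it gripped the bar.
- **Other objects:** the open pot measured within 1 mm of its starting place. The corked pot, notes, tape, mug and stapler looked unmoved in the pictures, but I did not measure them again.

**Disagreements:** my first batch of moves was refused because the rows left out some fields, and nothing moved. The top and wrist cameras disagreed by 2–3 mm on where the middle of the bar is along its length, which did not matter for the grip.

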